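Scan the inventory label under the cover of an exhibit's junction box

ROBOT

A 7-joint arm with a two-finger parallel gripper is mounted at the origin on a cart in front of the work surface, level with it; the furniture and walls round the work are solid. World frame = base frame: x ahead of the robot, y to its left, z up, the work surface at z = 0. Lengths are in mm, angles in rad, forces in N, time in s.
With the tool pointing down it reaches from about 425 to 975 mm from the base axis. Payload 16.7 kg.
Tool frame: the origin (TCP) lies midway between the tips of the shut fingers; the grasp point (between the pads) lies 19 mm behind it (robot.pinch_z is the distance from the TCP to the grasp point, in mm); z points along the fingers, y is the line along which they close (so a half turn about z gives the same grasp; the last joint's range is limited). The gripper opens to 85 mm and grips with 20 to 120 N. Pads are 22 mm wide; open, the fingers measure 114 mm over their backs; the gripper's body (76 mm by 85 mm) begins 54 mm behind the grasp point. The pads swing forward as they close: fully open they stand 13 mm farther back than shut.
Start: joints at [-1.302, 0.426, 0.074, 1.606, -0.034, 1.111, -0.067], TCP at [273.882, 616.899, 231.302] pointing down, gripper open.
Joint ranges: [-2.85, 2.85], [-0.5, 2.14], [-1.23, 1.37], [0.21, 2.46], [-1.02, 4.16], [0.16, 2.05], [-2.73, 2.73]. Speed limits (rad/s): [1.89, 1.89, 2.39, 2.39, 3.01, 3.01, 3.01].

INTERFACE

Orientations are given as [roll, pitch, yaw] about the fixed x, y, z axes, in that order (R = Rz(yaw) Ry(pitch) Rx(roll)).
In Python, from rig import sensors, vision, robot, spot_in, place_of gives the robot as it stands.
- The arm moves only by the tool send_path, called by a JSON object that holds its "name" and its "arguments", one argument or row to a line. Schema: {"type":"object","properties":{"offsets":{"type":"array","items":{"type":"array","items":{"type":"array","items":{"type":"number"},"minItems":6,"maxItems":6},"minItems":1,"maxItems":8},"minItems":1,"maxItems":1},"jaw":{"type":"number"},"clamp_n":{"type":"number"},"only":{"type":"string"},"quiet":{"type":"boolean"},"lines":{"type":"string"}},"required":["offsets"],"additionalProperties":false}. offsets is a list that holds a single list of rows (three levels of brackets), with 1 to 8 rows, each of 6 numbers: dx, dy, dz in shares of the most that a row can go, 1 being 62.5 mm, then a rotation vector rx, ry, rz in a scale on which 1.0 is 4 rad; each row shifts and turns the commanded pose from where the row before left it, along the tool's axes as they then stand; what a row does not reach is not made up. A row lasts 1/8 s, in which the tool goes at most 62.5 mm and 0.188 rad, less where a joint would pass 70% of its speed; a pose out of reach is approached as far as the arm can. jaw is the finger opening in mm, set as the call begins (left out keeps the last). The fingers move at their own pace and stop on an object; clamp_n is the grip in N (left out, the last holds). Time passes only in rows, so rows that do not move let the fingers close. The tool returns the time, the measured TCP pose, the force, the opening and the grip force at its end. only (a regular expression) keeps the lines of the reply that match it, lines (a string "A,B") keeps lines A to B, and quiet returns only ok. No shift or turn number may pass 1 either way. Input that does not fit is refused with a message, and nothing moves.
- sensors.observe(): the state, without advancing time (a new reading comes with each control period).
- vision.read_camera(name): name is "scene" or "top" or "wrist"; returns a dict with "pixels" (420x560x3 uint8, red, green, blue), "K" (3x3 intrinsics, pixels), "rvec" (rotation vector, rad) and "tvec" (3), from world to camera coordinates, as OpenCV has them. Camera axes: x right, y down, z forward; pixel columns grow to the right and rows downward; lengths in mm; the calibration is good to about 2 mm. A picture is of the moment at which its call begins. There is no depth.
- robot.close_job(): hands the job in; it is judged then, once.
Trained networks look in the newest picture that a camera, given by its name, has taken for a name from the list of things; names that differ only in an ending like _2 or _b are one class to them, and where a whole thing is asked for, a point or a joint stands for the part that bears it (a point fixed in the world has none). Each returns a list of dicts, best first, with "p" (0 to 1); they miss things now and then, are a little off and sometimes report something else, mostly with a low value. They report only what shows in the picture. A call takes as long as a camera call.
- spot_in(camera, query): "extent" ([left, top, right, bottom] in pixels, round what is visible of it).
- place_of(camera, query): "location" ([column, row] in pixels: a listed point, or the origin of a listed thing).
The state is a dict: "t": time; "joint_pos": joint angles; "dq": joint speeds; "joint_efforts": joint torques, N m; "tool_pos": TCP position; "ee_rot": TCP orientation; "wrist_force": force on the tool from outside, world axes, zero at the start; "moment": the same for the moment, N m; "width": finger opening in mm; "grip_force": force on a finger pad.
Only numpy, scipy, OpenCV 4.12 (cv2) and the standard library are available. Lean on these libraries where they do the work, as an engineer would, in place of code of your own. Each camera call takes 0.05 s, during which the arm holds its last target. There are 200 camera calls.

TASK

Take stock of the field station's junction box: lift its loose cover off the two pins and lay it flat on the foam pad, handle up, then take the hand scanner from its cup and aim it square at the middle of the label in the box from about 10 cm, holding it still for two seconds without touching the box with it. Then put the scanner back nose-down in its cup and refit the cover fully home on its pins. Drop nothing, and leave the other things on the table where they are.

Things in the scene. Friction and masses are not known exactly. Their poses are not given: they have to be found in the camera images.
- junction_box: Fixed olive case with a sloping top, 150 deep (x) x 200 wide (y) mm. Origin: centre of its underside; z up; its -x side is the low front (35 mm, three cable glands). The top rises towards +x at 20 degrees: outward normal (-sin20, 0, cos20) in this frame. A 20 mm high, 6 mm thick rim on the slope surrounds a recess with terminal strip and label; the cover lies on the rim
- cover_seat (a point): Where the cover's origin lies when fully home: middle of the rim's top plane, (-6.8, 0, 81.1) mm in the case's frame. z: the slope's outward normal; y: the case's y; x: up the slope. In this frame two steel pins, 8 mm thick, along z, stand at x = 0, y = +-78 mm and rise 20 mm above this plane, the last 7 mm tapered to a blunt nose
- cover: Loose olive plate 156 (x) x 196 (y) x 4 mm, 0.24 to 0.39 kg, home on the slope at the start. Origin: centre of its underside; z out of its upper face. 12 mm holes through it at x = 0, y = +-78 mm go over the pins, either way round. Dark bridge handle in the middle: bar along y, 12 wide (x), 14 tall, 90 long, bar centre 36 mm above the origin, feet at y = +-38, 25 mm clear under the bar
- label (a point): Centre of the inventory label, a white square-coded label 46 x 56 mm, flat on the recess floor, hidden under the cover at the start. It lies 28 mm down the slope from the middle and up to 35 mm left or right, 15 mm below the rim's top plane. z: the label's outward normal, the same as the slope's
- scanner: Loose grey gun-shaped hand scanner, 0.16 to 0.26 kg, nose-down in its cup at the start. Origin: centre of the window in the nose; z from the nose to the back of the head; it looks along its own -z, reads by itself, and may be turned any way about z. Nose 48 (x) x 62 (y) mm up to 38 mm above the origin. A grip handle 30 mm wide (y) sticks out to own x = -120 mm, 65 to 110 mm above the origin
- scanner_grip (a point): Point on the scanner's axis, 99 mm from its origin, to take it by: the head here has flat sides 46 mm apart (close along the scanner's y), 42 mm along x, from 38 to 125 mm above the origin; the back cap ends at 128 mm. Axes as the scanner's
- scanner_stand: Fixed dark stand: 120 x 120 x 10 mm base with an upright open cup, inside 58 (x) x 72 (y) mm, walls 4 mm, top at 52 mm, flared lips up to 62 mm. Origin: centre of the underside. The scanner stands in it with its x and y along the stand's; half-turned fits too
- stand_floor (a point): Centre of the cup's floor, 12 mm above the table; the scanner's origin lies here within some mm when put away
- foam_pad: Fixed flat grey foam pad 180 (x) x 220 (y) x 8 mm on the table, for parts taken off an exhibit. Origin: centre of its underside
- handset: Bystander, loose: light-coloured, 51 x 210 x 64 mm, in front of the work; origin at the centre of its underside
- spares_tin: Bystander, loose: closed olive tin 76 x 93 x 36 mm, behind of the work; origin at the centre of its underside
- compass: Bystander, loose: round closed pocket compass 64 x 55 x 20 mm, behind of the work; origin at the centre of its underside
- valve_carton: Bystander, loose: upright small orange-brown carton 35 x 34 x 75 mm, behind the work; origin at the centre of its underside

How it is judged:
By the outcome, as a careful person would: the job done as asked, in the order asked, and still so for the second after the job is handed in, with the robot touching nothing.
It also fails if it takes over 72 s, if anything falls off the work surface, if the arm or the gripper's body presses on something with over 40 N, if the wrist force passes 120 N, or if a joint passes its speed limit or range.

## Working session

There is one attempt and no reset: what is moved stays moved. The work goes in short steps, Python scripts to look and compute and a tool call to move; the robot and the scene stay as the last step left them, time stands still between calls to the robot, and variables do not carry over. Pictures are saved under pics/ and viewed, at most 13 in all, crops included, and the job is handed in when it is done.

```bash
ls; mkdir -p pics
```

Run:
```python
from rig import sensors, vision, robot, spot_in, place_of
import cv2
s=sensors.observe(); print(s['t'],s['tool_pos'],s['ee_rot'],s['width'],robot.pinch_z)
ims=[]
for c in ['scene','top']:
    d=vision.read_camera(c); ims.append(d['pixels'][:,:,::-1]); print(c,d['K'].tolist(),d['rvec'],d['tvec'])
    for q in ['junction_box','cover','cover_seat','scanner','scanner_grip','scanner_stand','stand_floor','foam_pad','handset','spares_tin','compass','valve_carton']:
        print(q,[( [round(v) for v in r['location']],round(r['p'],2)) for r in place_of(c,q)[:2]],[( [round(v) for v in r['extent']],round(r['p'],2)) for r in spot_in(c,q)[:1]])
    cv2.imwrite(f'pics/{c}0.png',ims[-1])
```

```text
pics
0.0 [273.71305841 616.56456126 230.56952735] [-3.14025102e+00  1.38211169e-04  2.72383372e+00] 85.26164592604357 18.700000000000003
scene [[392.4908106561768, 0.0, 281.6543699156937], [0.0, 392.4908106561768, 210.47927398843544], [0.0, 0.0, 1.0]] [ 2.07711737 -0.72619496  0.39561875] [-406.81379835  297.07818584  605.29656499]
junction_box [] [([290, 284, 442, 404], 0.65)]
cover [([364, 310], 0.71)] [([291, 248, 440, 389], 0.94)]
cover_seat [] [([290, 281, 441, 406], 0.89)]
scanner [([215, 186], 0.86), ([210, 155], 0.6)] [([169, 142, 221, 181], 0.7)]
scanner_grip [([206, 154], 0.57)] [([165, 142, 223, 180], 0.69)]
scanner_stand [([213, 192], 0.85), ([362, 309], 0.73)] [([188, 169, 239, 207], 0.67)]
stand_floor [([212, 184], 0.79)] [([185, 166, 242, 204], 0.9)]
foam_pad [([278, 256], 0.63)] [([225, 218, 331, 299], 0.69)]
handset [([166, 226], 0.91)] [([143, 190, 183, 245], 0.9)]
spares_tin [([330, 216], 0.96), ([364, 310], 0.24)] [([316, 193, 350, 228], 0.96)]
compass [([256, 176], 0.75), ([214, 182], 0.43)] [([248, 166, 266, 175], 0.71)]
valve_carton [([322, 203], 0.53)] [([318,
[... 268 characters left out ...]
er [([386, 246], 0.58)] [([352, 220, 429, 277], 0.73)]
cover_seat [([175, 228], 0.34)] [([348, 215, 420, 276], 0.85)]
scanner [([175, 231], 0.75)] [([156, 218, 181, 271], 0.65)]
scanner_grip [([163, 224], 0.57)] [([155, 208, 198, 250], 0.75)]
scanner_stand [([176, 234], 0.78)] [([155, 211, 199, 252], 0.77)]
stand_floor [([176, 229], 0.77)] [([156, 211, 196, 253], 0.84)]
foam_pad [([290, 238], 0.87)] [([248, 203, 328, 276], 0.95)]
handset [([201, 292], 0.81)] [([164, 284, 235, 299], 0.62)]
spares_tin [([278, 174], 0.6), ([176, 231], 0.59)] [([261, 158, 300, 192], 0.79)]
compass [([181, 180], 0.79)] [([172, 172, 191, 193], 0.66)]
valve_carton [([257, 167], 0.51)] [([248, 152, 265, 174], 0.65)]
```

Run:
```python
import cv2
a=cv2.imread('pics/scene0.png');b=cv2.imread('pics/top0.png')
cv2.imwrite('pics/a1.png',cv2.resize(a[130:415,130:460],None,fx=2.1,fy=2.1,interpolation=cv2.INTER_CUBIC))
cv2.imwrite('pics/b1.png',cv2.resize(b[140:320,140:440],None,fx=2.6,fy=2.6,interpolation=cv2.INTER_CUBIC))
```

```text
(no output)
```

View pics/a1.png

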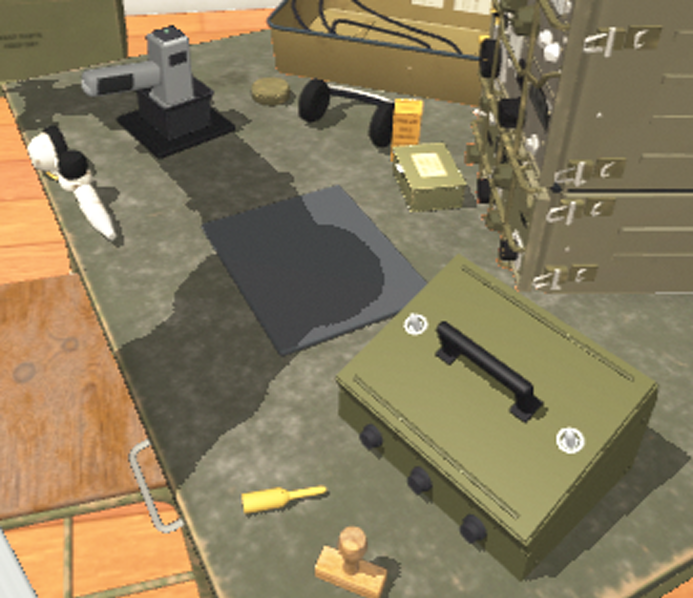

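View pics/b1.png

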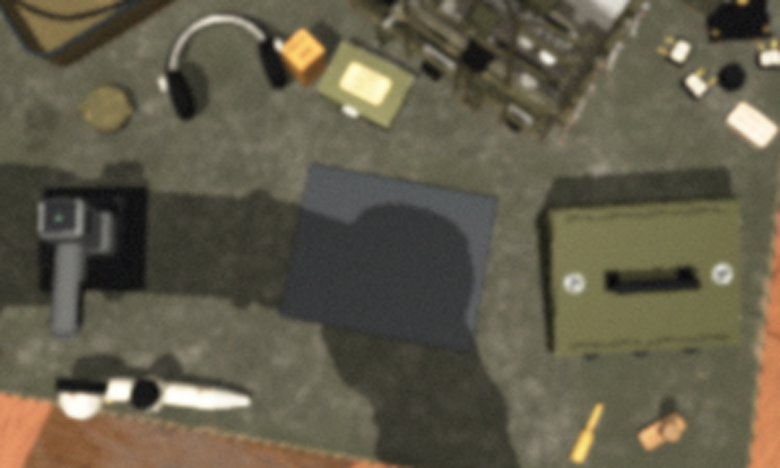

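The scene view shows the closed box with white-ringed pins at about (328,284) and (401,340). The pad is around (278,256), and the scanner stands in its cup with its cap at (210,147). The top view agrees: pins (361,249) and (418,245), pad (290,238), and scanner cap (163,224) with its handle towards -x. Next I'll fit the poses.

Create h.py:
```python
import numpy as np, cv2
from scipy.optimize import least_squares
from scipy.spatial.transform import Rotation as R
CAM={'scene':(392.4908106561768,281.6543699156937,210.47927398843544,[2.07711737,-0.72619496,0.39561875],[-406.81379835,297.07818584,605.29656499]),
'top':(426.1365573110937,278.8356786503904,215.2496775231907,[2.09391295,-2.13889148,0.18012438],[63.60901024,590.58070694,1162.64644957])}
def proj(c,P):
    f,cx,cy,r,t=CAM[c]; K=np.array([[f,0,cx],[0,f,cy],[0,0,1.]])
    return cv2.projectPoints(np.array(P,float).reshape(-1,3),np.array(r),np.array(t),K,None)[0].reshape(-1,2)
def cr(c,u): # crop -> full
    return np.array(u)/(2.1 if c=='scene' else 2.6)+(130 if c=='scene' else 140)
def fit(obs,x0):  # obs: list (cam,[crop px],[model pt]); x=(x,y,yaw)
    def res(x,):
        o=[]
        for c,u,p in obs:
            q=R.from_euler('z',x[2]).apply(p)+[x[0],x[1],0]
            o.append(proj(c,q)[0]-cr(c,u))
        return np.ravel(o)
    s=least_squares(res,x0,loss='soft_l1',x_scale=[100,100,1]); return s.x,np.round(res(s.x).reshape(-1,2),1)
S=np.array([-6.8,0,81.1]); RS=R.from_euler('y',-20,degrees=True)
def sp(p): return RS.apply(p)+S
```

Run:
```python
from h import *
box=[('scene',(460,258),sp([78,98,4])),('scene',(657,385),sp([78,-98,4])),('scene',(527,545),sp([-78,-98,4])),('scene',(338,380),sp([-78,98,4])),
('top',(738,200),sp([78,-98,4])),('top',(740,345),sp([-78,-98,4])),('top',(555,355),sp([-78,98,4])),('top',(549,210),sp([78,98,4])),
('scene',(415,324),sp([0,78,6])),('scene',(570,440),sp([0,-78,6])),('top',(574,283),sp([0,78,8])),('top',(722,273),sp([0,-78,8]))]
x,r=fit(box,[650,-200,0]);print('box',x,r.tolist())
a,b=78,98
pad=[(c,u,p) for c,L in (('scene',[(340,186),(430,280),(285,353),(205,223)]),('top',[(315,163),(496,198),(470,352),(282,316)])) for u,p in zip(L,[[90,110,8],[90,-110,8],[-90,-110,8],[-90,110,8]])]
x,r=fit(pad,[650,100,0]);print('pad',x,r.tolist())
st=[('top',(48,188),[60,60,10]),('top',(147,188),[60,-60,10]),('top',(147,288),[-60,-60,10]),('top',(40,288),[-60,60,10]),
('scene',(120,122),[-60,60,10]),('scene',(160,157),[-60,-60,10]),('scene',(237,125),[60,-60,10])]
x,r=fit(st,[650,400,0]);print('stand',x,r.tolist())
sc=[('top',(60,218),[0,0,140]),('scene',(168,35),[0,0,140]),('top',(66,333),[-120,0,102])]
x,r=fit(sc,[650,400,0]);print('scanner',x,r.tolist())
```

```text
box [ 4.99904695e+02 -2.49934681e+02  3.88853240e-02] [[-1.0, -1.9], [-0.1, -0.7], [-0.7, -0.6], [-1.3, -1.6], [1.2, -0.4], [0.7, -0.7], [1.1, -0.3], [1.5, 0.1], [0.1, 0.3], [0.2, 0.7], [0.4, -0.1], [0.6, 0.3]]
pad [ 5.32393573e+02  2.03805198e+01 -2.07651777e-01] [[-0.3, -1.3], [5.0, 7.2], [-1.9, 0.4], [-2.5, 0.3], [-1.9, -0.9], [1.2, -1.1], [0.9, -0.2], [-1.2, -0.5]]
stand [ 5.59721230e+02  3.53981158e+02 -8.32523471e-03] [[-0.8, -0.8], [1.2, -1.4], [0.2, 0.3], [0.6, 0.8], [-2.2, -2.2], [-0.4, -0.5], [0.4, 0.4]]
scanner [ 5.62171358e+02  3.57268540e+02 -1.63445450e-02] [[0.4, -0.9], [-0.2, -1.3], [0.0, 1.1]]
```

Add to h.py:
```python
BOX=(499.9,-249.9,.0389); PAD=(532.4,20.4,-.2077); STD=(561,355.5,-.010)
def frame(b): return R.from_euler('z',b[2]), np.array([b[0],b[1],0.])
def slope(p,b=None):
    r,t=frame(b or BOX); return r.apply(sp(p))+t
def tool_rot(yaw_y,tilt=False): # tool y azimuth; z down (tilt: onto slope)
    r=R.from_euler('xyz',[np.pi,0,yaw_y+np.pi/2])
    if tilt: b=R.from_euler('z',BOX[2]); r=b*RS*b.inv()*r
    return r
def delta(goal_p,goal_r,cur=None):
    from rig import sensors
    s=sensors.observe(); c=R.from_euler('xyz',s['ee_rot']); p=np.array(s['tool_pos'])
    d=c.inv().apply(np.array(goal_p)-p); w=(c.inv()*goal_r).as_rotvec()
    print('t',round(s['t'],2),'pos',p.round(1),'goal',np.round(goal_p,1),'tool d',d.round(1),'w',w.round(3))
def step(goal_p,goal_r,n):
    "one row which, n times over, brings the measured pose to the goal"
    from rig import sensors
    s=sensors.observe(); c=R.from_euler('xyz',s['ee_rot'])
    d=c.inv().apply(np.array(goal_p)-np.array(s['tool_pos'])); w=(c.inv()*goal_r).as_rotvec()/n
    A=sum(R.from_rotvec(w*k).as_matrix() for k in range(n)); p=np.linalg.solve(A,d)
    print('t',round(s['t'],2),'pos',np.round(s['tool_pos'],1),'total',d.round(1),(w*n).round(3),'| row x%d:'%n,*p.round(1),*w.round(4), 'F',np.round(s['wrist_force'],1),'W',round(s['width'],1))
```

Run:
```python
from h import *
print(slope([0,0,36]),slope([0,0,117.3]))
step([540,150,260],tool_rot(0.3),10)
```

```text
[ 480.8017338  -250.64329751  114.92893435] [ 453.01653183 -251.72468738  191.32594442]
t 2.5 pos [273.9 616.9 231.3] total [-432.7 -318.7  -28.7] [-0.     0.     0.853] | row x10: -53.7 -13.8 -2.9 -0.0 0.0 0.0853 F [-0.8 -0.3 -0. ] W 85.2
```

The manual's scale: shifts go in shares of 62.5 mm and turns go in shares of 4 rad. Converting my numbers, -54 mm is -0.864, -14 mm is -0.224, 0.085 rad / 4 = 0.0213.

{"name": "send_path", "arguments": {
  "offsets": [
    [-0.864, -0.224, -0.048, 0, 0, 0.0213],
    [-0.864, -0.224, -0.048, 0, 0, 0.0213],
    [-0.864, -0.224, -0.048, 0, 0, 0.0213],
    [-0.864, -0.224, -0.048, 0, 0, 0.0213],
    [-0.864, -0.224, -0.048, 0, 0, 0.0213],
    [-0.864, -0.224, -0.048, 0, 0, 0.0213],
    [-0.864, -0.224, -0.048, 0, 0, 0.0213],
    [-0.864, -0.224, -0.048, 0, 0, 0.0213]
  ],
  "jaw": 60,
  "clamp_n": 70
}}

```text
refused: offsets: the value is too long (schema: maxItems 1). Nothing was moved.
```

Nothing moved. I misread the format; it is a list holding one list of rows, three levels of brackets. Resending.

{"name": "send_path", "arguments": {
  "offsets": [
    [[-0.864, -0.224, -0.048, 0, 0, 0.0213], [-0.864, -0.224, -0.048, 0, 0, 0.0213], [-0.864, -0.224, -0.048, 0, 0, 0.0213], [-0.864, -0.224, -0.048, 0, 0, 0.0213], [-0.864, -0.224, -0.048, 0, 0, 0.0213], [-0.864, -0.224, -0.048, 0, 0, 0.0213], [-0.864, -0.224, -0.048, 0, 0, 0.0213], [-0.864, -0.224, -0.048, 0, 0, 0.0213]]
  ],
  "jaw": 60,
  "clamp_n": 70
}}

```text
t: 3.5
tool_pos: [522.4, 254.2, 255.5]
ee_rot: [3.141, -0.0, 2.041]
wrist_force: [1.0, -0.1, 0.5]
width: 60.2
grip_force: 0.0
```

```bash
python3 -c "
from h import *
step(slope([0,0,137]),tool_rot(BOX[2],True),10)"
```

```text
t 3.5 pos [522.4 254.2 255.5] total [-416.8 -297.1   45.6] [-0.343 -0.075  0.427] | row x10: -46.9 -21.9 1.8 -0.0343 -0.0075 0.0427 F [ 1.  -0.1  0.5] W 60.2
```

Converted, -47 mm is -0.752, -22 mm is -0.352, 0.043 rad / 4 = 0.0108.

{"name": "send_path", "arguments": {
  "offsets": [
    [[-0.752, -0.352, 0.032, -0.0085, -0.0019, 0.0108], [-0.752, -0.352, 0.032, -0.0085, -0.0019, 0.0108], [-0.752, -0.352, 0.032, -0.0085, -0.0019, 0.0108], [-0.752, -0.352, 0.032, -0.0085, -0.0019, 0.0108], [-0.752, -0.352, 0.032, -0.0085, -0.0019, 0.0108], [-0.752, -0.352, 0.032, -0.0085, -0.0019, 0.0108], [-0.752, -0.352, 0.032, -0.0085, -0.0019, 0.0108], [-0.752, -0.352, 0.032, -0.0085, -0.0019, 0.0108]]
  ]
}}

```text
t: 4.5
tool_pos: [477.0, -155.6, 223.6]
ee_rot: [2.862, 0.012, 1.694]
wrist_force: [1.2, 0.1, 0.5]
width: 59.7
grip_force: 0.0
```

{"name": "send_path", "arguments": {
  "offsets": [
    [[-0.752, -0.352, 0.032, -0.0085, -0.0019, 0.0108], [-0.752, -0.352, 0.032, -0.0085, -0.0019, 0.0108], [0, 0, 0, 0, 0, 0]]
  ]
}}

```text
t: 4.88
tool_pos: [444.4, -255.0, 207.3]
ee_rot: [2.796, 0.0, 1.603]
wrist_force: [0.8, 0.4, 0.4]
width: 59.9
grip_force: 0.0
```

```bash
python3 -c "
from h import *
from rig import *
d=vision.read_camera('wrist'); cv2.imwrite('pics/w1.png',d['pixels'][:,:,::-1])
step(slope([0,0,17.3]),tool_rot(BOX[2],True),3)
for q in [slope([0,78,20]),slope([0,-78,20]),slope([0,45,43]),slope([0,-45,43]),slope([78,98,4]),slope([-78,98,4])]:
  print(cv2.projectPoints(np.array([q]),d['rvec'],d['tvec'],d['K'],None)[0].ravel().round(1))
"
```

```text
t 4.92 pos [ 445.5 -253.3  207.5] total [  1.4   2.1 117.8] [-0.004  0.001 -0.004] | row x3: 0.5 0.6 39.3 -0.0013 0.0004 -0.0012 F [-0.2  0.8  0.2] W 60.1
[281.1 104.9]
[281.3 278.3]
[281.4 150.5]
[281.5 258. ]
[375.7  78.9]
[186.3  80. ]
```

View pics/w1.png

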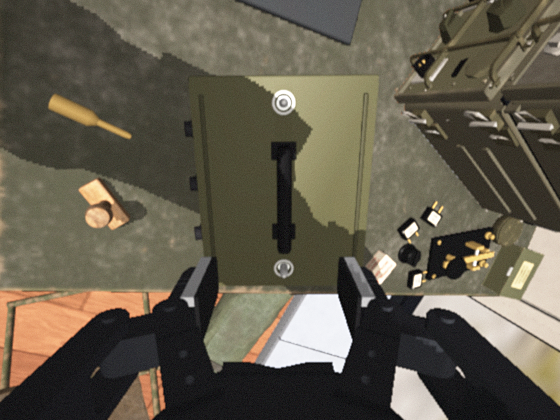

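The wrist view shows the handle centred at about column 285, rows 142–255. The pin rings are at (285,102) and (284,268), and the cover's upper corners at (190,77) and (380,76). That's about 3 px off the prediction, so I'll refit with this view included.

Run:
```python
from h import *
from rig import *
d=vision.read_camera('wrist')
obs=[((380,76),[78,98,4]),((190,77),[-78,98,4]),((285,102),[0,78,4]),((284,268),[0,-78,4]),((285,102),[0,78,20]),((284,268),[0,-78,20]),((284,147),[0,45,43]),((284,252),[0,-45,43])]
def res(x,o=obs):
    q=[R.from_euler('z',x[2]).apply(sp(p))+[x[0],x[1],0] for u,p in o]
    return (cv2.projectPoints(np.array(q),d['rvec'],d['tvec'],d['K'],None)[0].reshape(-1,2)-np.array([u for u,p in o])).ravel()
s=least_squares(res,BOX,loss='soft_l1',x_scale=[100,100,1]);print(s.x,res(s.x).reshape(-1,2).round(1).tolist())
for q in ['cover','cover_seat']: print(place_of('wrist',q)[:1],cv2.projectPoints(slope([0,0,0])[None],d['rvec'],d['tvec'],d['K'],None)[0].ravel())
print((-R.from_rotvec(d['rvec']).inv().apply(d['tvec'])).round(), sensors.observe()['tool_pos'])
```

```text
[ 5.03770439e+02 -2.45271708e+02  3.80673037e-02] [[-0.7, 0.1], [0.2, -0.5], [-0.5, -0.1], [-0.3, -0.9], [-0.1, -0.5], [-0.0, 7.3], [1.2, -0.2], [0.6, 2.6]]
[{'location': [278.4, 194.0], 'p': 0.96}] [279.93502884 195.35104489]
[] [279.93502884 195.35104489]
[ 394. -177.  342.] [ 446.87977052 -251.02359086  207.78875308]
```

```bash
sed -i 's/^BOX=([^)]*)/BOX=(501.3,-248.6,.0385)/' h.py; python3 -c "
from h import *
step(slope([0,0,17.3]),tool_rot(BOX[2],True),4)"
```

```text
t 5.08 pos [ 446.9 -251.   207.8] total [  0.3   1.9 118. ] [-0.004 -0.001  0.001] | row x4: 0.1 0.4 29.5 -0.0009 -0.0001 0.0003 F [0.2 0.8 0.4] W 59.7
```

Converted, 30 mm is 0.48, 28 mm is 0.448, -0.001 rad / 4 = -0.0003.

{"name": "send_path", "arguments": {
  "offsets": [
    [[0, 0.008, 0.48, -0.0003, 0, 0], [0, 0.008, 0.48, -0.0003, 0, 0], [0, 0.008, 0.48, -0.0003, 0, 0], [0, 0.008, 0.448, -0.0003, 0, 0], [0, 0, 0, 0, 0, 0]]
  ]
}}

```text
t: 5.7
tool_pos: [488.2, -248.9, 95.9]
ee_rot: [2.795, -0.001, 1.611]
wrist_force: [-0.3, -0.4, 0.8]
width: 60.1
grip_force: 0.0
```

{"name": "send_path", "arguments": {
  "offsets": [
    [[0, 0, 0, 0, 0, 0], [0, 0, 0, 0, 0, 0], [0, 0, 0, 0, 0, 0], [0, 0, 0, 0, 0, 0]]
  ],
  "jaw": 0,
  "clamp_n": 30
}}

```text
t: 6.2
tool_pos: [488.7, -250.1, 98.4]
ee_rot: [2.79, -0.0, 1.61]
wrist_force: [-5.4, 2.7, 13.4]
width: 11.3
grip_force: 32.5
```

```bash
python3 -c "
from h import *
from rig import *
s=sensors.observe(); print(s['joint_pos'].round(3) if hasattr(s['joint_pos'],'round') else s['joint_pos'])
step(slope([0,0,17.3]),tool_rot(BOX[2],True),4)"
```

```text
[-0.09   0.341  0.647  2.256 -0.946  0.475  1.365]
t 6.2 pos [ 488.7 -250.1   98.4] total [ 1.  -0.4  1. ] [ 0.002 -0.     0.   ] | row x4: 0.2 -0.1 0.2 0.0005 -0.0001 0.0001 F [-5.4  2.7 13.4] W 11.3
```

{"name": "send_path", "arguments": {
  "offsets": [
    [[0, 0, 0, 0, 0, 0], [0, 0, 0, 0, 0, 0], [0, 0, 0, 0, 0, 0]]
  ],
  "jaw": 0,
  "clamp_n": 80
}}

```text
t: 6.58
tool_pos: [488.7, -250.0, 98.5]
ee_rot: [2.79, -0.001, 1.61]
wrist_force: [-8.1, 4.2, 17.1]
width: 10.6
grip_force: 78.1
```

{"name": "send_path", "arguments": {
  "offsets": [
    [[0, 0, -0.192, 0, 0, 0], [0, 0, -0.192, 0, 0, 0], [0, 0, -0.192, 0, 0, 0], [0, 0, 0, 0, 0, 0]]
  ]
}}

```text
t: 7.08
tool_pos: [476.2, -250.5, 132.0]
ee_rot: [2.791, -0.0, 1.61]
wrist_force: [0.1, 0.1, -3.5]
width: 10.5
grip_force: 79.0
```

Converted, -25 mm is -0.4.

{"name": "send_path", "arguments": {
  "offsets": [
    [[0, 0, -0.4, 0, 0, 0], [0, 0, -0.4, 0, 0, 0], [0, 0, 0, 0, 0, 0]]
  ]
}}

```text
t: 7.45
tool_pos: [459.5, -251.2, 179.1]
ee_rot: [2.789, -0.0, 1.61]
wrist_force: [0.4, 0.7, -3.7]
width: 10.5
grip_force: 79.0
```

```bash
python3 -c "
from h import *
step([532.4,20.4,130],tool_rot(PAD[2]),8)"
```

```text
t 7.45 pos [ 459.5 -251.2  179.1] total [268.5  61.4  75. ] [ 0.35  -0.044  0.244] | row x8: 34.5 5.4 7.6 0.0438 -0.0055 0.0305 F [ 0.4  0.7 -3.7] W 10.5
```

Converted, 34 mm is 0.544, 6 mm is 0.096, 0.044 rad / 4 = 0.011.

{"name": "send_path", "arguments": {
  "offsets": [
    [[0.544, 0.096, 0.032, 0.011, -0.0014, 0.0075], [0.544, 0.096, 0.032, 0.011, -0.0014, 0.0075], [0.544, 0.096, 0.032, 0.011, -0.0014, 0.0075], [0.544, 0.096, 0.032, 0.011, -0.0014, 0.0075], [0.544, 0.096, 0.032, 0.011, -0.0014, 0.0075], [0.544, 0.096, 0.032, 0.011, -0.0014, 0.0075], [0.544, 0.096, 0.032, 0.011, -0.0014, 0.0075], [0.544, 0.096, 0.032, 0.011, -0.0014, 0.0075]]
  ]
}}

```text
t: 8.45
tool_pos: [527.1, 18.5, 172.0]
ee_rot: [-3.135, 0.001, 1.367]
wrist_force: [0.2, -0.5, -3.2]
width: 10.7
grip_force: 79.0
```

{"name": "send_path", "arguments": {
  "offsets": [
    [[0, 0, 0, 0, 0, 0], [0, 0, 0, 0, 0, 0]]
  ]
}}

```text
t: 8.7
tool_pos: [526.6, 16.2, 172.3]
ee_rot: [-3.136, 0.002, 1.367]
wrist_force: [-0.6, -0.6, -2.2]
width: 10.6
grip_force: 79.0
```

```bash
python3 -c "
from h import *
step([532.4,20.4,50],tool_rot(PAD[2]),4)"
```

```text
t 8.7 pos [526.6  16.2 172.3] total [  5.6   5.5 122.2] [-0.005  0.002  0.004] | row x4: 1.4 1.3 30.6 -0.0013 0.0006 0.0011 F [-0.6 -0.6 -2.2] W 10.6
```

Converted, 31 mm is 0.496, 29 mm is 0.464, -0.001 rad / 4 = -0.0003.

{"name": "send_path", "arguments": {
  "offsets": [
    [[0.0224, 0.0208, 0.496, -0.0003, 0, 0.0003], [0.0224, 0.0208, 0.496, -0.0003, 0, 0.0003], [0.0224, 0.0208, 0.496, -0.0003, 0, 0.0003], [0.0224, 0.0208, 0.464, -0.0003, 0, 0.0003], [0, 0, 0, 0, 0, 0], [0, 0, 0, 0, 0, 0]]
  ]
}}

```text
t: 9.45
tool_pos: [533.1, 19.8, 52.2]
ee_rot: [3.141, 0.002, 1.362]
wrist_force: [-0.1, -0.2, -3.0]
width: 10.7
grip_force: 78.9
```

```bash
python3 -c "
from h import *
from rig import *
d=vision.read_camera('scene'); e=vision.read_camera('wrist')
a=cv2.resize(d['pixels'][180:330,190:460,::-1],(540,300)); b=cv2.resize(e['pixels'][:,:,::-1],(400,300))
cv2.imwrite('pics/s2.png',cv2.copyMakeBorder(np.vstack([a,cv2.copyMakeBorder(b,0,0,0,140,0)]),0,0,0,0,0))
step([532.4,20.4,26.3],tool_rot(PAD[2]),3)"
```

```text
t 9.55 pos [533.4  20.3  52.6] total [-0.  -1.1 26.3] [ 0.001  0.001 -0.001] | row x3: -0.0 -0.4 8.8 0.0005 0.0004 -0.0002 F [ 0.4  0.9 -3.6] W 10.4
```

View pics/s2.png

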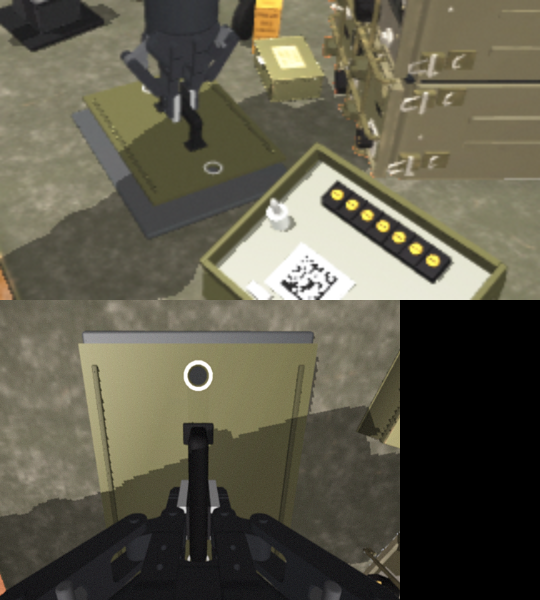

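The cover hangs square and centred over the pad. The pad edges show evenly round it, and the label is now visible in the box at crop (308,272). I'll lower the cover.

Converted, 9 mm is 0.144, 5 mm is 0.08.

{"name": "send_path", "arguments": {
  "offsets": [
    [[0, 0, 0.144, 0, 0, 0], [0, 0, 0.144, 0, 0, 0], [0, 0, 0.08, 0, 0, 0], [0, 0, 0.032, 0, 0, 0], [0, 0, 0, 0, 0, 0]]
  ]
}}

```text
t: 10.18
tool_pos: [532.5, 20.3, 26.7]
ee_rot: [-3.141, 0.001, 1.362]
wrist_force: [-7.2, 0.7, 14.8]
width: 10.5
grip_force: 81.4
```

{"name": "send_path", "arguments": {
  "offsets": [
    [[0, 0, 0.016, 0, 0, 0], [0, 0, 0, 0, 0, 0]]
  ]
}}

```text
t: 10.42
tool_pos: [532.6, 20.3, 26.6]
ee_rot: [-3.141, 0.0, 1.362]
wrist_force: [-14.9, 1.6, 40.5]
width: 10.3
grip_force: 85.3
```

Converted, -1 mm is -0.016.

{"name": "send_path", "arguments": {
  "offsets": [
    [[0, 0, -0.016, 0, 0, 0], [0, 0, 0, 0, 0, 0]]
  ]
}}

```text
t: 10.68
tool_pos: [532.9, 20.3, 26.7]
ee_rot: [-3.142, 0.002, 1.363]
wrist_force: [-6.2, 0.8, 13.2]
width: 10.6
grip_force: 81.3
```

{"name": "send_path", "arguments": {
  "offsets": [
    [[0, 0, 0, 0, 0, 0], [0, 0, 0, 0, 0, 0], [0, 0, 0, 0, 0, 0]]
  ],
  "jaw": 60,
  "clamp_n": 40
}}

```text
t: 11.05
tool_pos: [532.9, 20.3, 26.3]
ee_rot: [-3.142, 0.002, 1.363]
wrist_force: [-0.6, 0.3, 0.1]
width: 59.9
grip_force: 0.0
```

{"name": "send_path", "arguments": {
  "offsets": [
    [[0, 0, -0.64, 0, 0, 0], [0, 0, -0.8, 0, 0, 0], [0, 0, -0.8, 0, 0, 0], [0, 0, -0.48, 0, 0, 0]]
  ],
  "jaw": 80
}}

```text
t: 11.55
tool_pos: [533.4, 20.5, 198.5]
ee_rot: [3.14, 0.001, 1.362]
wrist_force: [-0.3, 0.3, 0.2]
width: 80.1
grip_force: 0.0
```

```bash
python3 -c "
from h import *
from rig import *
step([561,356,250],tool_rot(STD[2]+np.pi/2),8)
for c in ('scene','top'):
  d=vision.read_camera(c)
  for q in ('label','scanner_grip','scanner','stand_floor','scanner_stand'): print(c,q,place_of(c,q)[:2])
d=vision.read_camera('scene')['pixels'];cv2.imwrite('pics/s3.png',d[:,:,::-1])
"
```

```text
t 11.55 pos [533.4  20.5 198.5] total [333.8 -42.4 -51.9] [ 0.     0.002 -1.769] | row x8: 38.3 29.0 -6.4 0.0 0.0003 -0.2212 F [-0.3  0.3  0.2] W 80.1
scene label [{'location': [344.5, 319.6], 'p': 0.61}]
scene scanner_grip [{'location': [207.7, 153.1], 'p': 0.62}, {'location': [214.2, 187.6], 'p': 0.49}]
scene scanner [{'location': [216.8, 186.8], 'p': 0.75}]
scene stand_floor [{'location': [207.6, 187.0], 'p': 0.97}]
scene scanner_stand [{'location': [213.5, 191.5], 'p': 0.62}]
top label [{'location': [383.2, 256.6], 'p': 0.64}]
top scanner_grip [{'location': [164.7, 224.5], 'p': 0.72}]
top scanner [{'location': [174.1, 232.7], 'p': 0.68}]
top stand_floor [{'location': [173.1, 228.8], 'p': 0.67}]
top scanner_stand [{'location': [176.3, 231.2], 'p': 0.63}]
```

Converted, 35 mm is 0.56, 20 mm is 0.32, -0.18 rad / 4 = -0.045.

{"name": "send_path", "arguments": {
  "offsets": [
    [[0.56, 0.32, -0.096, 0, 0, -0.045], [0.56, 0.32, -0.096, 0, 0, -0.045], [0.56, 0.32, -0.096, 0, 0, -0.045], [0.56, 0.32, -0.096, 0, 0, -0.045], [0.56, 0.32, -0.096, 0, 0, -0.045], [0.56, 0.32, -0.096, 0, 0, -0.045], [0.56, 0.32, -0.096, 0, 0, -0.045], [0.56, 0.32, -0.096, 0, 0, -0.045]]
  ]
}}

```text
t: 13.2
tool_pos: [561.3, 316.3, 243.5]
ee_rot: [-3.139, 0.0, 2.808]
wrist_force: [0.8, -0.4, 0.5]
width: 79.8
grip_force: 0.0
```

```bash
python3 -c "
from h import *
from rig import *
print(np.round(sensors.observe()['joint_pos'],2))
step([561,356,250],tool_rot(STD[2]+np.pi/2),3)"
```

```text
[-0.97  0.39  0.47  1.68 -0.19  1.11  0.8 ]
t 13.2 pos [561.3 316.3 243.5] total [13.2 37.4 -6.6] [-0.003 -0.    -0.323] | row x3: 3.1 12.9 -2.2 -0.0009 -0.0001 -0.1077 F [ 0.8 -0.4  0.5] W 79.8
```

View pics/s3.png

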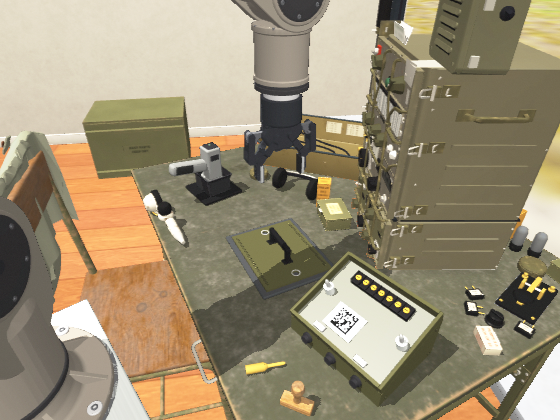

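The cover lies flat on the pad, handle up, at about (278,256). The label shows at (344,321) in the scene view.

Converted, 13 mm is 0.208, 3 mm is 0.048, -0.108 rad / 4 = -0.027.

{"name": "send_path", "arguments": {
  "offsets": [
    [[0.048, 0.208, -0.032, 0, 0, -0.027], [0.048, 0.208, -0.032, 0, 0, -0.027], [0.048, 0.208, -0.032, 0, 0, -0.027], [0, 0, 0, 0, 0, 0], [0, 0, 0, 0, 0, 0], [0, 0, 0, 0, 0, 0]]
  ]
}}

```text
t: 13.95
tool_pos: [562.0, 354.2, 249.6]
ee_rot: [-3.139, -0.001, 3.124]
wrist_force: [0.4, 0.0, 0.3]
width: 79.9
grip_force: 0.0
```

```bash
python3 -c "
from h import *
from rig import *
for y in (-35,-20,0,10,15,20,25,30,35): print(y,proj('scene',slope([-28,y,-15])).round(1),proj('top',slope([-28,y,-15])).round(1))
step([561,356,92.3],tool_rot(STD[2]+np.pi/2),4)
d=vision.read_camera('wrist'); cv2.imwrite('pics/w3.png',d['pixels'][:,:,::-1])
r,t=frame(STD)
for n,q in dict(cap=[0,0,140],stc=[0,0,62],c1=[60,60,10],c2=[-60,60,10],c3=[60,-60,10],c4=[-60,-60,10],k1=[21,23,140],k2=[21,-23,140],k3=[-21,23,140]).items():
  print(n,cv2.projectPoints((r.apply(q)+t)[None],d['rvec'],d['tvec'],d['K'],None)[0].ravel().round(1))
"
```

```text
-35 [[368.9 340.3]] [[399.8 253.6]]
-20 [[361.7 334.5]] [[394.4 253.9]]
0 [[352.4 327.1]] [[387.3 254.4]]
10 [[347.9 323.4]] [[383.7 254.6]]
15 [[345.6 321.7]] [[381.9 254.7]]
20 [[343.4 319.9]] [[380.1 254.8]]
25 [[341.2 318.1]] [[378.3 254.9]]
30 [[339.1 316.4]] [[376.5 255. ]]
35 [[336.9 314.7]] [[374.8 255.1]]
t 13.95 pos [562.  354.2 249.6] total [  1.    2.1 157.3] [-0.002 -0.001 -0.007] | row x4: 0.3 0.5 39.3 -0.0006 -0.0001 -0.0018 F [0.4 0.  0.3] W 79.9
cap [279.4 204.4]
stc [279.1 183.6]
c1 [324.8 218.9]
c2 [328.8 124.5]
c3 [233.7 219.3]
c4 [228.7 125.1]
k1 [305.7 227.2]
k2 [253.3 227.5]
k3 [306.8 180.3]
```

View pics/w3.png

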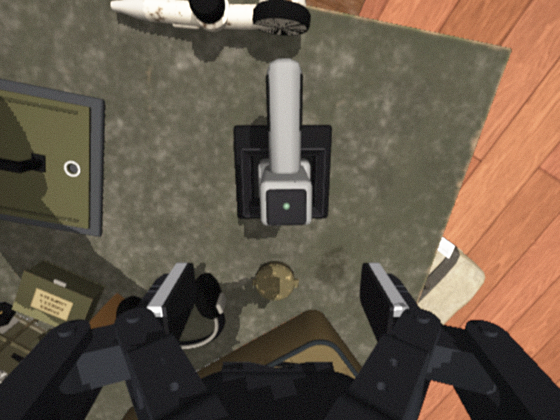

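The wrist view shows the scanner cap at (286,206), against a predicted (279,204). So it's a few mm further to +y, and I'll use about (562, 359.5).

Converted, 39 mm is 0.624, 1.3 mm is 0.0208, -0.002 rad / 4 = -0.0005.

{"name": "send_path", "arguments": {
  "offsets": [
    [[0, 0.0208, 0.624, 0, 0, -0.0005], [0, 0.0208, 0.624, 0, 0, -0.0005], [0, 0.0208, 0.624, 0, 0, -0.0005], [0, 0.0208, 0.624, 0, 0, -0.0003], [0, 0, 0, 0, 0, 0], [0, 0, 0, 0, 0, 0]]
  ]
}}

```text
t: 14.75
tool_pos: [562.6, 359.9, 95.2]
ee_rot: [-3.14, 0.001, 3.133]
wrist_force: [0.3, 0.1, -0.2]
width: 79.9
grip_force: 0.0
```

{"name": "send_path", "arguments": {
  "offsets": [
    [[0, 0, 0, 0, 0, 0], [0, 0, 0, 0, 0, 0], [0, 0, 0, 0, 0, 0], [0, 0, 0, 0, 0, 0]]
  ],
  "jaw": 30,
  "clamp_n": 25
}}

```text
t: 15.25
tool_pos: [562.4, 360.3, 95.0]
ee_rot: [-3.141, 0.001, 3.134]
wrist_force: [-0.1, 0.0, 8.9]
width: 45.9
grip_force: 31.5
```

{"name": "send_path", "arguments": {
  "offsets": [
    [[0, 0, 0, 0, 0, 0], [0, 0, 0, 0, 0, 0], [0, 0, 0, 0, 0, 0]]
  ],
  "jaw": 30,
  "clamp_n": 60
}}

```text
t: 15.62
tool_pos: [562.5, 360.3, 95.1]
ee_rot: [-3.141, 0.001, 3.134]
wrist_force: [-0.8, -0.5, 9.5]
width: 45.5
grip_force: 60.1
```

Converted, -45 mm is -0.72, -35 mm is -0.56.

{"name": "send_path", "arguments": {
  "offsets": [
    [[0, 0, -0.128, 0, 0, 0], [0, 0, -0.24, 0, 0, 0], [0, 0, -0.4, 0, 0, 0], [0, 0, -0.56, 0, 0, 0], [0, 0, -0.72, 0, 0, 0], [0, 0, -0.512, 0, 0, 0], [0, 0, 0, 0, 0, 0]]
  ]
}}

```text
t: 16.5
tool_pos: [563.0, 360.7, 257.4]
ee_rot: [3.14, 0.003, 3.133]
wrist_force: [0.1, -0.1, -2.7]
width: 45.2
grip_force: 62.0
```

```bash
python3 -c "
from h import *
from rig import *
print(np.round(sensors.observe()['joint_pos'],2))
for a in (.04,.6,1.): step(slope([-28,15,-15+100+83]),tool_rot(a,True),14)
d=vision.read_camera('wrist'); 
for q in ('scanner','scanner_grip','label'): print(place_of('wrist',q)[:1])
print(place_of('scene','label')[:1],place_of('top','label')[:1])
cv2.imwrite('pics/w4.png',d['pixels'][:,:,::-1])"
```

```text
[-0.96  0.41  0.4   1.61 -0.17  1.15  1.04]
t 16.5 pos [563.  360.7 257.4] total [ 148.  -599.    26.7] [-0.275 -0.264  1.506] | row x14: -21.5 -43.5 -4.1 -0.0196 -0.0189 0.1076 F [ 0.1 -0.1 -2.7] W 45.2
t 16.5 pos [563.  360.7 257.4] total [ 148.  -599.    26.7] [-0.18  -0.311  0.953] | row x14: -9.1 -44.9 -2.5 -0.0129 -0.0222 0.068 F [ 0.1 -0.1 -2.7] W 45.2
t 16.5 pos [563.  360.7 257.4] total [ 148.  -599.    26.7] [-0.112 -0.332  0.557] | row x14: -0.6 -44.7 -1.5 -0.008 -0.0237 0.0398 F [ 0.1 -0.1 -2.7] W 45.2
[{'location': [275.3, 218.1], 'p': 0.84}]
[{'location': [280.3, 283.7], 'p': 0.73}]
[{'location': [279.2, 286.2], 'p': 0.31}]
[{'location': [342.6, 321.1], 'p': 0.67}] [{'location': [383.2, 256.6], 'p': 0.64}]
```

Converted, -45 mm is -0.72, -9 mm is -0.144, 0.068 rad / 4 = 0.017.

{"name": "send_path", "arguments": {
  "offsets": [
    [[-0.144, -0.72, -0.04, -0.0033, -0.0055, 0.017], [-0.144, -0.72, -0.04, -0.0033, -0.0055, 0.017], [-0.144, -0.72, -0.04, -0.0033, -0.0055, 0.017], [-0.144, -0.72, -0.04, -0.0033, -0.0055, 0.017], [-0.144, -0.72, -0.04, -0.0033, -0.0055, 0.017], [-0.144, -0.72, -0.04, -0.0033, -0.0055, 0.017], [-0.144, -0.72, -0.04, -0.0033, -0.0055, 0.017], [-0.144, -0.72, -0.04, -0.0033, -0.0055, 0.017]]
  ]
}}

```text
t: 17.8
tool_pos: [542.9, -3.9, 258.1]
ee_rot: [2.997, 0.14, 2.575]
wrist_force: [0.8, 0.3, -1.5]
width: 45.4
grip_force: 62.2
```

```bash
python3 -c "
from h import *
from rig import *
print(np.round(sensors.observe()['joint_pos'],2))
step(slope([-28,16,-15+100+83]),tool_rot(.6,True),6)"
```

```text
[-0.7   0.07  0.65  2.04 -0.11  0.85  1.02]
t 17.8 pos [542.9  -3.9 258.1] total [  -8.5 -268.7   -8.7] [-0.082 -0.135  0.407] | row x6: -9.1 -44.1 -2.8 -0.0137 -0.0225 0.0678 F [ 0.8  0.3 -1.5] W 45.4
```

Converted, -44 mm is -0.704, -9 mm is -0.144, 0.068 rad / 4 = 0.017.

{"name": "send_path", "arguments": {
  "offsets": [
    [[-0.144, -0.704, -0.0448, -0.0034, -0.0056, 0.017], [-0.144, -0.704, -0.0448, -0.0034, -0.0056, 0.017], [-0.144, -0.704, -0.0448, -0.0034, -0.0056, 0.017], [-0.144, -0.704, -0.0448, -0.0034, -0.0056, 0.017], [-0.144, -0.704, -0.0448, -0.0034, -0.0056, 0.017], [-0.144, -0.704, -0.0448, -0.0034, -0.0056, 0.017], [0, 0, 0, 0, 0, 0], [0, 0, 0, 0, 0, 0]]
  ]
}}

```text
t: 18.8
tool_pos: [411.3, -233.6, 229.9]
ee_rot: [2.843, 0.182, 2.145]
wrist_force: [-0.5, 0.2, -2.0]
width: 45.4
grip_force: 62.4
```

```bash
python3 -c "
from h import *
from rig import *
print(np.round(sensors.observe()['joint_pos'],2))
step(slope([-28,16,-15+100+83]),tool_rot(.6,True),2)
d=vision.read_camera('wrist')['pixels']; e=vision.read_camera('scene')
cv2.imwrite('pics/w5.png',np.vstack([cv2.resize(d,(400,300)),cv2.resize(e['pixels'][190:415,200:500],(400,300))])[:,:,::-1])
d=vision.read_camera('wrist')
print(place_of('wrist','label')[:2],place_of('scene','label')[:1],place_of('top','label')[:1])
for y in (0,10,20,30): print(y,cv2.projectPoints(slope([-28,y,-15])[None],d['rvec'],d['tvec'],d['K'],None)[0].ravel().round(1))
"
```

```text
[-0.45 -0.17  0.9   2.28 -0.05  0.66  1.09]
t 18.8 pos [ 411.3 -233.6  229.9] total [-1.4 -2.4  0.1] [ 0.    -0.001  0.001] | row x2: -0.7 -1.2 0.1 0.0001 -0.0006 0.0006 F [-0.5  0.2 -2. ] W 45.4
[] [{'location': [342.2, 320.8], 'p': 0.64}] [{'location': [383.2, 256.6], 'p': 0.64}]
0 [267.1 198.5]
10 [271.9 191.1]
20 [276.8 183.5]
30 [281.8 175.8]
```

View pics/w5.png

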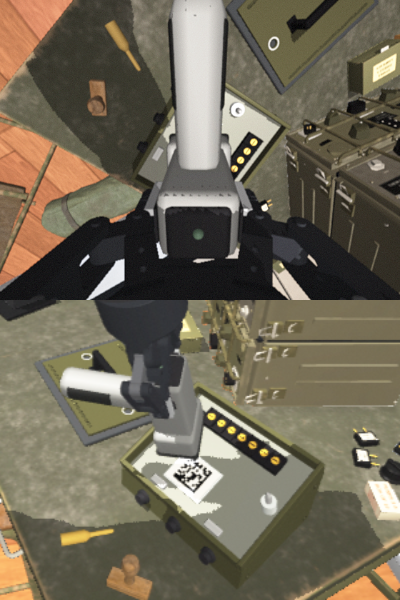

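The label's centre shows at about (344,322) in the scene view, with the scanner above it. I'll pin it down from the unobstructed picture.

Run:
```python
from h import *
from rig import *
im=cv2.imread('pics/s3.png')[290:350,315:375]
cv2.imwrite('pics/l.png',np.vstack([cv2.resize(im,(600,540),interpolation=cv2.INTER_CUBIC)]))
for y in (0,16): 
  for a in (-28,23),(28,23),(28,-23),(-28,-23): pass
  print(y,[proj('scene',slope([-28+u,y+v,-15]))[0].round(0).tolist() for u,v in ((23,28),(23,-28),(-23,-28),(-23,28))])
```

```text
0 [[349.0, 308.0], [374.0, 327.0], [356.0, 348.0], [331.0, 327.0]]
16 [[342.0, 302.0], [367.0, 322.0], [349.0, 342.0], [324.0, 321.0]]
```

View pics/l.png

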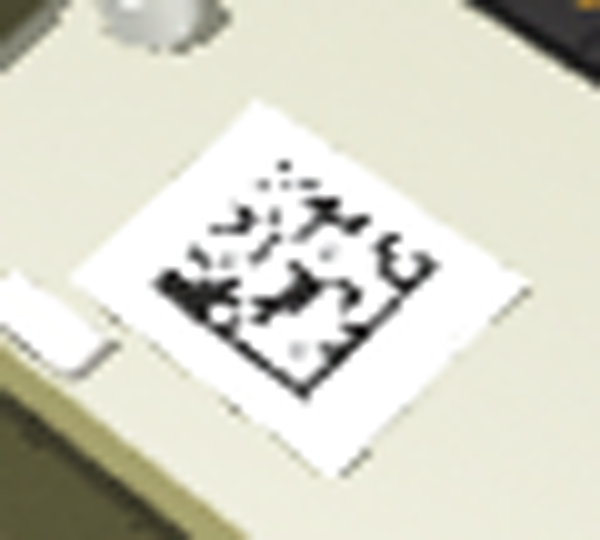

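The label's corners match the prediction for y≈17 to within a pixel or two. I'll make a small correction and then hold still.

Converted, -2 mm is -0.032, -1.5 mm is -0.024.

{"name": "send_path", "arguments": {
  "offsets": [
    [[-0.024, -0.032, 0, 0, 0, 0], [0, 0, 0, 0, 0, 0], [0, 0, 0, 0, 0, 0], [0, 0, 0, 0, 0, 0], [0, 0, 0, 0, 0, 0], [0, 0, 0, 0, 0, 0], [0, 0, 0, 0, 0, 0], [0, 0, 0, 0, 0, 0]]
  ]
}}

```text
t: 20.1
tool_pos: [410.6, -236.1, 229.7]
ee_rot: [2.843, 0.183, 2.145]
wrist_force: [-0.3, -0.5, -2.4]
width: 45.8
grip_force: 62.4
```

{"name": "send_path", "arguments": {
  "offsets": [
    [[0, 0, 0, 0, 0, 0], [0, 0, 0, 0, 0, 0], [0, 0, 0, 0, 0, 0], [0, 0, 0, 0, 0, 0], [0, 0, 0, 0, 0, 0], [0, 0, 0, 0, 0, 0], [0, 0, 0, 0, 0, 0], [0, 0, 0, 0, 0, 0]]
  ]
}}

```text
t: 21.1
tool_pos: [410.5, -236.1, 229.7]
ee_rot: [2.843, 0.183, 2.145]
wrist_force: [0.1, -0.8, -2.1]
width: 45.6
grip_force: 62.4
```

{"name": "send_path", "arguments": {
  "offsets": [
    [[0, 0, 0, 0, 0, 0], [0, 0, 0, 0, 0, 0], [0, 0, 0, 0, 0, 0], [0, 0, 0, 0, 0, 0], [0, 0, 0, 0, 0, 0], [0, 0, 0, 0, 0, 0], [0, 0, 0, 0, 0, 0], [0, 0, 0, 0, 0, 0]]
  ]
}}

```text
t: 22.1
tool_pos: [410.6, -236.1, 229.7]
ee_rot: [2.843, 0.183, 2.145]
wrist_force: [-1.0, 0.5, -2.5]
width: 45.4
grip_force: 62.4
```

```bash
python3 -c "
from h import *
from rig import *
step(slope([-28,17,-15+100+83]),tool_rot(.6,True),2)
d=vision.read_camera('scene')
# scanner nose face corners as they should be
r=R.from_euler('xyz',sensors.observe()['ee_rot']);p=np.array(sensors.observe()['tool_pos'])
for q in ([24,31,83],[24,-31,83],[-24,31,83],[-24,-31,83]): print(q,proj('scene',r.apply(q)+p).round(1))
im=d['pixels'][240:360,290:410,::-1]; cv2.imwrite('pics/n.png',cv2.resize(im,(600,600),interpolation=cv2.INTER_CUBIC))"
```

```text
t 22.1 pos [ 410.6 -236.1  229.7] total [1.1 0.2 0.2] [ 0.    -0.001  0.001] | row x2: 0.6 0.1 0.1 0.0001 -0.0005 0.0006 F [-1.   0.5 -2.5] W 45.4
[24, 31, 83] [[325.1 273. ]]
[24, -31, 83] [[317.4 308.4]]
[-24, 31, 83] [[355.3 275.7]]
[-24, -31, 83] [[349.3 312.3]]
```

View pics/n.png

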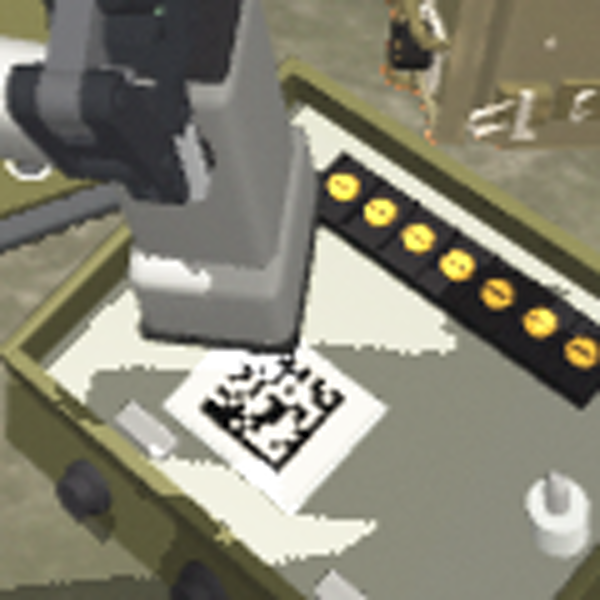

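The nose corners in the picture at (318,307) and (349,310) match the model at about 10 cm, and it held still for over 2 s. Now I'll take the scanner back.

```bash
python3 -c "
from h import *
step([562.8,360.6,257],R.from_euler('xyz',[3.1416,.001,3.134]),15)"
```

```text
t 22.15 pos [ 410.5 -236.1  229.7] total [406.6 462.   34.7] [ 0.183  0.312 -0.952] | row x15: 11.2 41.2 2.7 0.0122 0.0208 -0.0635 F [-0.5  0.  -1.9] W 45.1
```

Converted, 41 mm is 0.656, 11.2 mm is 0.1792, -0.0635 rad / 4 = -0.0159.

{"name": "send_path", "arguments": {
  "offsets": [
    [[0.1792, 0.656, 0.0432, 0.0031, 0.0052, -0.0159], [0.1792, 0.656, 0.0432, 0.0031, 0.0052, -0.0159], [0.1792, 0.656, 0.0432, 0.0031, 0.0052, -0.0159], [0.1792, 0.656, 0.0432, 0.0031, 0.0052, -0.0159], [0.1792, 0.656, 0.0432, 0.0031, 0.0052, -0.0159], [0.1792, 0.656, 0.0432, 0.0031, 0.0052, -0.0159], [0.1792, 0.656, 0.0432, 0.0031, 0.0052, -0.0159], [0.1792, 0.656, 0.0432, 0.0031, 0.0052, -0.0159]]
  ]
}}

```text
t: 23.15
tool_pos: [562.9, 64.2, 263.3]
ee_rot: [3.027, 0.122, 2.684]
wrist_force: [-0.7, 0.1, -1.6]
width: 45.7
grip_force: 62.4
```

```bash
python3 -c "
from h import *
step([562.8,360.6,257],R.from_euler('xyz',[3.1416,.001,3.134]),8)"
```

```text
t 23.15 pos [562.9  64.2 263.3] total [130.8 265.3  20.7] [ 0.085  0.145 -0.442] | row x8: 9.6 36.1 2.2 0.0106 0.0181 -0.0552 F [-0.7  0.1 -1.6] W 45.7
```

The manual's scale: shifts go in shares of 62.5 mm and turns go in shares of 4 rad. Converting my numbers, 36 mm is 0.576, 9.6 mm is 0.1536, -0.0552 rad / 4 = -0.0138.

{"name": "send_path", "arguments": {
  "offsets": [
    [[0.1536, 0.576, 0.0352, 0.0027, 0.0045, -0.0138], [0.1536, 0.576, 0.0352, 0.0027, 0.0045, -0.0138], [0.1536, 0.576, 0.0352, 0.0027, 0.0045, -0.0138], [0.1536, 0.576, 0.0352, 0.0027, 0.0045, -0.0138], [0.1536, 0.576, 0.0352, 0.0027, 0.0045, -0.0138], [0.1536, 0.576, 0.0352, 0.0027, 0.0045, -0.0138], [0.1536, 0.576, 0.0352, 0.0027, 0.0045, -0.0138], [0.1536, 0.576, 0.0352, 0.0027, 0.0045, -0.0138]]
  ]
}}

```text
t: 24.15
tool_pos: [562.6, 360.1, 257.0]
ee_rot: [-3.141, 0.001, 3.134]
wrist_force: [-0.6, -0.5, -2.3]
width: 45.0
grip_force: 62.4
```

{"name": "send_path", "arguments": {
  "offsets": [
    [[0, 0, 0, 0, 0, 0], [0, 0, 0, 0, 0, 0], [0, 0, 0, 0, 0, 0]]
  ]
}}

```text
t: 24.52
tool_pos: [563.2, 357.7, 257.6]
ee_rot: [3.141, 0.002, 3.13]
wrist_force: [-0.3, -0.0, -2.3]
width: 45.1
grip_force: 62.5
```

```bash
python3 -c "
from h import *
step([562.8,360.6,165],R.from_euler('xyz',[3.1416,.001,3.134]),3)"
```

```text
t 24.52 pos [563.2 357.7 257.6] total [ 0.6  2.9 92.6] [ 0.     0.001 -0.004] | row x3: 0.2 1.0 30.9 0.0001 0.0003 -0.0013 F [-0.3 -0.  -2.3] W 45.1
```

Converted, 31 mm is 0.496, 1 mm is 0.016, -0.001 rad / 4 = -0.0003.

{"name": "send_path", "arguments": {
  "offsets": [
    [[0.0032, 0.016, 0.496, 0, 0, -0.0003], [0.0032, 0.016, 0.496, 0, 0, -0.0003], [0.0032, 0.016, 0.496, 0, 0, -0.0003], [0, 0, 0, 0, 0, 0], [0, 0, 0, 0, 0, 0]]
  ]
}}

```text
t: 25.15
tool_pos: [563.1, 361.6, 165.9]
ee_rot: [3.14, 0.003, 3.134]
wrist_force: [0.7, -0.3, -0.8]
width: 45.3
grip_force: 62.4
```

{"name": "send_path", "arguments": {
  "offsets": [
    [[0, 0, 0.192, 0, 0, 0], [0, 0, 0.192, 0, 0, 0], [0, 0, 0.192, 0, 0, 0], [0, 0, 0.192, 0, 0, 0], [0, 0, 0, 0, 0, 0], [0, 0, 0, 0, 0, 0]]
  ]
}}

```text
t: 25.9
tool_pos: [562.6, 361.8, 116.6]
ee_rot: [3.141, 0.002, 3.135]
wrist_force: [0.7, 0.1, -2.1]
width: 45.7
grip_force: 62.6
```

```bash
python3 -c "
from h import *
step([562.5,360.3,97],R.from_euler('xyz',[3.1416,.001,3.134]),3)"
```

```text
t 25.9 pos [562.6 361.8 116.6] total [ 0.1 -1.5 19.6] [0.    0.001 0.001] | row x3: 0.0 -0.5 6.5 0.0001 0.0002 0.0002 F [ 0.7  0.1 -2.1] W 45.7
```

Converted, 7 mm is 0.112, 5 mm is 0.08.

{"name": "send_path", "arguments": {
  "offsets": [
    [[0, -0.0112, 0.112, 0, 0, 0], [0, -0.0112, 0.112, 0, 0, 0], [0, 0, 0.08, 0, 0, 0], [0, 0, 0.024, 0, 0, 0], [0, 0, 0, 0, 0, 0], [0, 0, 0, 0, 0, 0]]
  ]
}}

```text
t: 26.65
tool_pos: [562.6, 360.5, 96.1]
ee_rot: [3.141, 0.002, 3.135]
wrist_force: [-0.4, -0.6, -2.5]
width: 45.4
grip_force: 62.6
```

Converted, 1 mm is 0.016.

{"name": "send_path", "arguments": {
  "offsets": [
    [[0, 0, 0.016, 0, 0, 0], [0, 0, 0, 0, 0, 0]]
  ]
}}

```text
t: 26.9
tool_pos: [562.6, 360.5, 95.2]
ee_rot: [3.141, 0.002, 3.135]
wrist_force: [-0.6, 0.5, 0.9]
width: 45.5
grip_force: 62.8
```

{"name": "send_path", "arguments": {
  "offsets": [
    [[0, 0, 0.0112, 0, 0, 0], [0, 0, 0, 0, 0, 0]]
  ]
}}

```text
t: 27.15
tool_pos: [562.8, 360.6, 95.1]
ee_rot: [3.141, 0.002, 3.135]
wrist_force: [-1.5, -0.8, 9.5]
width: 45.4
grip_force: 63.9
```

Seated at the same height and load as when I took it. Release, rise, and go to the cover.

{"name": "send_path", "arguments": {
  "offsets": [
    [[0, 0, 0, 0, 0, 0], [0, 0, 0, 0, 0, 0], [0, 0, 0, 0, 0, 0]]
  ],
  "jaw": 80,
  "clamp_n": 40
}}

```text
t: 27.52
tool_pos: [562.4, 360.4, 94.1]
ee_rot: [3.141, 0.001, 3.135]
wrist_force: [0.6, -0.4, 0.3]
width: 79.9
grip_force: 0.0
```

{"name": "send_path", "arguments": {
  "offsets": [
    [[0, 0, -0.48, 0, 0, 0], [0, 0, -0.8, 0, 0, 0], [0, 0, -0.8, 0, 0, 0], [0, 0, -0.4, 0, 0, 0]]
  ]
}}

```text
t: 28.02
tool_pos: [562.9, 360.6, 252.2]
ee_rot: [3.139, 0.004, 3.134]
wrist_force: [-0.1, 0.1, -0.7]
width: 80.3
grip_force: 0.0
```

```bash
python3 -c "
from h import *
from rig import *
vision.read_camera('scene'); print(place_of('scene','scanner_grip')[:1],place_of('scene','scanner')[:1])
step([532.9,20.3,170],R.from_euler('xyz',[-3.1416,.001,1.363]),10)"
```

```text
[{'location': [209.2, 155.3], 'p': 0.84}] [{'location': [215.6, 184.0], 'p': 0.72}]
t 28.18 pos [562.6 360.6 250.5] total [  27.6 -340.7   79.7] [ 0.005 -0.     1.772] | row x10: -25.6 -29.4 8.1 0.0005 -0.0 0.1772 F [ 0.   0.6 -0. ] W 80.5
```

Converted, -29.4 mm is -0.4704, -25.6 mm is -0.4096, 0.177 rad / 4 = 0.0443.

{"name": "send_path", "arguments": {
  "offsets": [
    [[-0.4096, -0.4704, 0, 0, 0, 0.0443], [-0.4096, -0.4704, 0, 0, 0, 0.0443], [-0.4096, -0.4704, 0, 0, 0, 0.0443], [-0.4096, -0.4704, 0.064, 0, 0, 0.0443], [-0.4096, -0.4704, 0.304, 0, 0, 0.0443], [-0.4096, -0.4704, 0.304, 0, 0, 0.0443], [-0.4096, -0.4704, 0.304, 0, 0, 0.0443], [-0.4096, -0.4704, 0.304, 0, 0, 0.0443]]
  ],
  "jaw": 60
}}

```text
t: 29.18
tool_pos: [587.1, 73.0, 167.5]
ee_rot: [3.141, 0.001, 1.712]
wrist_force: [-0.1, 0.5, -0.1]
width: 60.3
grip_force: 0.0
```

```bash
python3 -c "
from h import *
step([532.9,20.3,120],R.from_euler('xyz',[-3.1416,.001,1.363]),4)"
```

```text
t 29.18 pos [587.1  73.  167.5] total [-44.5 -61.1  47.5] [ 0.001 -0.     0.349] | row x4: -13.1 -13.8 11.9 0.0002 -0.0 0.0873 F [-0.1  0.5 -0.1] W 60.3
```

Converted, -13.8 mm is -0.2208, -13.1 mm is -0.2096, 0.087 rad / 4 = 0.0218.

{"name": "send_path", "arguments": {
  "offsets": [
    [[-0.2096, -0.2208, 0.192, 0, 0, 0.0218], [-0.2096, -0.2208, 0.192, 0, 0, 0.0218], [-0.2096, -0.2208, 0.192, 0, 0, 0.0218], [-0.2096, -0.2208, 0.192, 0, 0, 0.0218], [0, 0, 0, 0, 0, 0], [0, 0, 0, 0, 0, 0], [0, 0, 0, 0, 0, 0]]
  ]
}}

```text
t: 30.05
tool_pos: [534.8, 22.1, 121.3]
ee_rot: [3.14, -0.001, 1.372]
wrist_force: [0.3, 0.2, -0.5]
width: 60.1
grip_force: 0.0
```

```bash
python3 -c "
from h import *
step([532.9,20.3,26.3],R.from_euler('xyz',[-3.1416,.001,1.363]),4)"
```

```text
t 30.05 pos [534.8  22.1 121.3] total [-2.2 -1.7 95. ] [ 0.002 -0.002  0.009] | row x4: -0.5 -0.4 23.8 0.0005 -0.0004 0.0023 F [ 0.3  0.2 -0.5] W 60.1
```

Converted, 25 mm is 0.4, 20 mm is 0.32, 0.002 rad / 4 = 0.0005.

{"name": "send_path", "arguments": {
  "offsets": [
    [[-0.008, -0.0064, 0.4, 0, 0, 0.0005], [-0.008, -0.0064, 0.4, 0, 0, 0.0005], [-0.008, -0.0064, 0.4, 0, 0, 0.0005], [-0.008, -0.0064, 0.32, 0, 0, 0.0005], [0, 0, 0, 0, 0, 0], [0, 0, 0, 0, 0, 0], [0, 0, 0, 0, 0, 0]]
  ]
}}

```text
t: 30.92
tool_pos: [532.9, 20.1, 26.9]
ee_rot: [3.139, -0.001, 1.363]
wrist_force: [0.8, -0.1, -1.5]
width: 59.4
grip_force: 0.0
```

```bash
python3 -c "
from h import *
step([532.9,20.3,26.3],R.from_euler('xyz',[-3.1416,.001,1.363]),1)"
```

```text
t 30.93 pos [532.9  20.1  26.9] total [ 0.2 -0.1  0.6] [ 0.003 -0.002 -0.   ] | row x1: 0.2 -0.1 0.6 0.0026 -0.0022 -0.0001 F [ 0.8 -0.1 -1.5] W 59.4
```

Within 0.6 mm of the release pose, so I'll grasp and lift.

Converted, 0.5 mm is 0.008, -0.002 rad / 4 = -0.0005.

{"name": "send_path", "arguments": {
  "offsets": [
    [[0, 0, 0.008, 0.0005, -0.0005, 0], [0, 0, 0, 0, 0, 0], [0, 0, 0, 0, 0, 0], [0, 0, 0, 0, 0, 0]]
  ],
  "jaw": 0,
  "clamp_n": 30
}}

```text
t: 31.42
tool_pos: [532.4, 20.1, 25.8]
ee_rot: [-3.141, 0.001, 1.363]
wrist_force: [-1.6, 2.1, 6.1]
width: 11.6
grip_force: 31.9
```

{"name": "send_path", "arguments": {
  "offsets": [
    [[0, 0, 0, 0, 0, 0], [0, 0, 0, 0, 0, 0], [0, 0, 0, 0, 0, 0]]
  ],
  "jaw": 0,
  "clamp_n": 80
}}

```text
t: 31.8
tool_pos: [532.5, 20.1, 25.9]
ee_rot: [-3.141, 0.001, 1.363]
wrist_force: [-2.5, 1.8, 9.3]
width: 10.5
grip_force: 78.2
```

{"name": "send_path", "arguments": {
  "offsets": [
    [[0, 0, -0.32, 0, 0, 0], [0, 0, -0.64, 0, 0, 0], [0, 0, -0.72, 0, 0, 0], [0, 0, -0.72, 0, 0, 0], [0, 0, 0, 0, 0, 0]]
  ]
}}

```text
t: 32.42
tool_pos: [533.9, 20.2, 179.0]
ee_rot: [3.138, -0.002, 1.362]
wrist_force: [0.3, 0.4, -3.9]
width: 10.7
grip_force: 78.8
```

```bash
python3 -c "
from h import *
G=R.from_euler('xyz',[2.79,0,1.61]); n=-G.apply([0,0,1])
print(n); step(np.array([488.7,-250,98.5])+70*n,G,8)"
```

```text
[-0.34412885 -0.01349803  0.9388254 ]
t 32.42 pos [533.9  20.2 179. ] total [-279.6  -11.7   14.2] [-0.346  0.042 -0.245] | row x8: -34.7 -5.4 0.7 -0.0433 0.0053 -0.0306 F [ 0.3  0.4 -3.9] W 10.7
```

Converted, -34.7 mm is -0.5552, -5.4 mm is -0.0864, -0.043 rad / 4 = -0.0108.

{"name": "send_path", "arguments": {
  "offsets": [
    [[-0.5552, -0.0864, 0.0112, -0.0108, 0.0013, -0.0077], [-0.5552, -0.0864, 0.0112, -0.0108, 0.0013, -0.0077], [-0.5552, -0.0864, 0.0112, -0.0108, 0.0013, -0.0077], [-0.5552, -0.0864, 0.0112, -0.0108, 0.0013, -0.0077], [-0.5552, -0.0864, 0.0112, -0.0108, 0.0013, -0.0077], [-0.5552, -0.0864, 0.0112, -0.0108, 0.0013, -0.0077], [-0.5552, -0.0864, 0.0112, -0.0108, 0.0013, -0.0077], [-0.5552, -0.0864, 0.0112, -0.0108, 0.0013, -0.0077]]
  ]
}}

```text
t: 33.42
tool_pos: [462.5, -251.6, 161.9]
ee_rot: [2.796, 0.004, 1.611]
wrist_force: [1.3, 0.0, -2.5]
width: 10.7
grip_force: 78.8
```

{"name": "send_path", "arguments": {
  "offsets": [
    [[0, 0, 0, 0, 0, 0], [0, 0, 0, 0, 0, 0], [0, 0, 0, 0, 0, 0], [0, 0, 0, 0, 0, 0]]
  ]
}}

```text
t: 33.92
tool_pos: [464.0, -249.9, 162.3]
ee_rot: [2.797, 0.004, 1.612]
wrist_force: [0.9, -0.2, -2.5]
width: 10.5
grip_force: 78.9
```

```bash
python3 -c "
from h import *
G=R.from_euler('xyz',[2.79,0,1.61]); n=-G.apply([0,0,1])
step(np.array([488.7,-250,98.5])+30*n,G,3)"
```

```text
t 33.92 pos [ 464.  -249.9  162.3] total [-1.   1.5 38.4] [-0.007  0.003  0.003] | row x3: -0.3 0.5 12.8 -0.0024 0.001 0.0009 F [ 0.9 -0.2 -2.5] W 10.5
```

Converted, 13 mm is 0.208, 12 mm is 0.192, -0.0024 rad / 4 = -0.0006.

{"name": "send_path", "arguments": {
  "offsets": [
    [[-0.0048, 0.008, 0.208, -0.0006, 0.0003, 0.0003], [-0.0048, 0.008, 0.208, -0.0006, 0.0003, 0.0003], [-0.0048, 0.008, 0.192, -0.0006, 0.0003, 0.0003], [0, 0, 0, 0, 0, 0], [0, 0, 0, 0, 0, 0], [0, 0, 0, 0, 0, 0]]
  ]
}}

```text
t: 34.67
tool_pos: [478.0, -251.4, 127.6]
ee_rot: [2.789, 0.0, 1.608]
wrist_force: [1.0, 0.5, -2.7]
width: 10.3
grip_force: 78.8
```

```bash
python3 -c "
from h import *
from rig import *
G=R.from_euler('xyz',[2.79,0,1.61]); n=-G.apply([0,0,1])
step(np.array([488.7,-250,98.5])+0*n,G,3)
d=vision.read_camera('scene')['pixels'][230:400,270:460]; e=vision.read_camera('wrist')['pixels'][60:310,150:420]
cv2.imwrite('pics/f1.png',np.hstack([cv2.resize(d,(400,358)),cv2.resize(e,(387,358))])[:,:,::-1])"
```

```text
t 34.67 pos [ 478.  -251.4  127.6] total [ 1.   0.  31.1] [ 0.001  0.001 -0.002] | row x3: 0.3 0.0 10.4 0.0003 0.0003 -0.0006 F [ 1.   0.5 -2.7] W 10.3
```

View pics/f1.png

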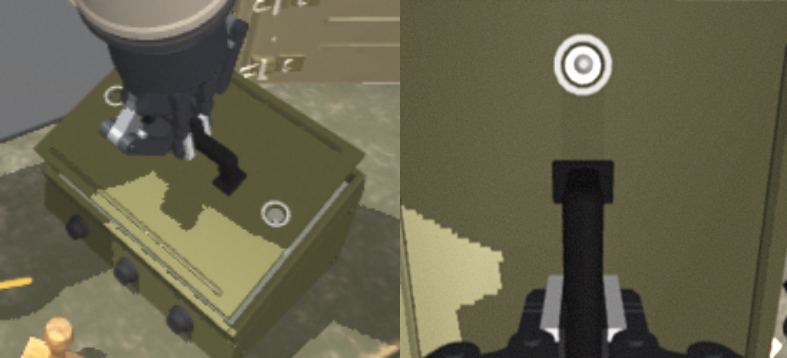

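The cover hovers aligned over the box. In the wrist view the pin is centred in its hole at crop (582,65), so I'll lower it.

Converted, 5 mm is 0.08, 3 mm is 0.048, -0.001 rad / 4 = -0.0003.

{"name": "send_path", "arguments": {
  "offsets": [
    [[0.008, 0, 0.08, 0, 0, -0.0003], [0.008, 0, 0.08, 0, 0, -0.0003], [0, 0, 0.08, 0, 0, 0], [0, 0, 0.048, 0, 0, 0], [0, 0, 0, 0, 0, 0], [0, 0, 0, 0, 0, 0]]
  ]
}}

```text
t: 35.52
tool_pos: [483.9, -250.4, 110.3]
ee_rot: [2.79, 0.001, 1.609]
wrist_force: [-0.7, 0.3, -3.1]
width: 10.3
grip_force: 78.9
```

{"name": "send_path", "arguments": {
  "offsets": [
    [[0, 0, 0.048, 0, 0, 0], [0, 0, 0.048, 0, 0, 0], [0, 0, 0, 0, 0, 0]]
  ]
}}

```text
t: 35.9
tool_pos: [486.0, -250.1, 104.3]
ee_rot: [2.79, 0.001, 1.61]
wrist_force: [-1.1, -0.4, -3.1]
width: 10.2
grip_force: 78.9
```

```bash
python3 -c "
from h import *
G=R.from_euler('xyz',[2.79,0,1.61])
step(np.array([488.7,-250,98.5]),G,3)"
```

```text
t 35.9 pos [ 486.  -250.1  104.3] total [0.  0.5 6.4] [-0.     0.001 -0.   ] | row x3: 0.0 0.2 2.1 -0.0001 0.0002 -0.0001 F [-1.1 -0.4 -3.1] W 10.2
```

Converted, 2 mm is 0.032, 0.3 mm is 0.0048.

{"name": "send_path", "arguments": {
  "offsets": [
    [[0, 0.0048, 0.032, 0, 0, 0], [0, 0.0032, 0.032, 0, 0, 0], [0, 0, 0.032, 0, 0, 0], [0, 0, 0, 0, 0, 0], [0, 0, 0, 0, 0, 0]]
  ]
}}

```text
t: 36.52
tool_pos: [488.5, -250.1, 99.1]
ee_rot: [2.79, 0.001, 1.61]
wrist_force: [0.0, -0.3, -3.6]
width: 10.2
grip_force: 78.9
```

{"name": "send_path", "arguments": {
  "offsets": [
    [[0, 0, 0.016, 0, 0, 0], [0, 0, 0, 0, 0, 0]]
  ]
}}

```text
t: 36.78
tool_pos: [488.9, -250.0, 98.1]
ee_rot: [2.79, 0.001, 1.61]
wrist_force: [-0.9, -0.4, -2.5]
width: 10.3
grip_force: 78.9
```

Converted, 0.7 mm is 0.0112.

{"name": "send_path", "arguments": {
  "offsets": [
    [[0, 0, 0.0112, 0, 0, 0], [0, 0, 0, 0, 0, 0]]
  ]
}}

```text
t: 37.02
tool_pos: [489.1, -250.1, 97.8]
ee_rot: [2.789, 0.0, 1.609]
wrist_force: [-5.6, 2.3, 8.5]
width: 10.8
grip_force: 80.7
```

{"name": "send_path", "arguments": {
  "offsets": [
    [[0, 0, 0.008, 0, 0, 0], [0, 0, 0, 0, 0, 0]]
  ]
}}

```text
t: 37.28
tool_pos: [489.2, -250.1, 97.8]
ee_rot: [2.789, -0.0, 1.609]
wrist_force: [-14.1, 5.8, 25.6]
width: 10.6
grip_force: 83.4
```

Firm contact at the expected height (97.8). Release, retreat and look.

Converted, -0.7 mm is -0.0112.

{"name": "send_path", "arguments": {
  "offsets": [
    [[0, 0, -0.0112, 0, 0, 0], [0, 0, 0, 0, 0, 0]]
  ]
}}

```text
t: 37.52
tool_pos: [489.2, -250.1, 97.9]
ee_rot: [2.79, 0.001, 1.61]
wrist_force: [-5.2, 1.5, 6.4]
width: 10.4
grip_force: 80.2
```

{"name": "send_path", "arguments": {
  "offsets": [
    [[0, 0, 0, 0, 0, 0], [0, 0, 0, 0, 0, 0], [0, 0, 0, 0, 0, 0]]
  ],
  "jaw": 60,
  "clamp_n": 40
}}

```text
t: 37.9
tool_pos: [489.2, -250.1, 97.7]
ee_rot: [2.79, 0.001, 1.61]
wrist_force: [-0.3, 0.2, -0.4]
width: 59.4
grip_force: 0.0
```

{"name": "send_path", "arguments": {
  "offsets": [
    [[0, 0, -0.32, 0, 0, 0], [0, 0, -0.64, 0, 0, 0], [0, 0, -0.8, 0, 0, 0], [0, 0, -0.64, 0, 0, 0], [0, 0, 0, 0, 0, 0], [0, 0, 0, 0, 0, 0]]
  ]
}}

```text
t: 38.65
tool_pos: [437.7, -251.2, 238.5]
ee_rot: [2.789, -0.0, 1.611]
wrist_force: [-0.2, 0.5, -0.1]
width: 60.0
grip_force: 0.0
```

```bash
python3 -c "
from h import *
from rig import *
d=vision.read_camera('scene')['pixels']; e=vision.read_camera('wrist')['pixels']
cv2.imwrite('pics/f2.png',np.hstack([cv2.resize(d[130:410,130:460],(424,360)),cv2.resize(e[40:400,130:430],(300,360))])[:,:,::-1])"
```

```text
(no output)
```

View pics/f2.png

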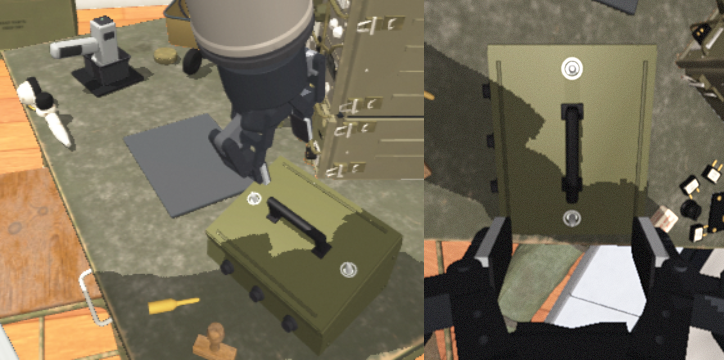

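The cover is home with both pins through it, at crop (254,199) and (348,269). The scanner stands in its cup, the pad is empty and the bystanders haven't moved.

```bash
python3 -c "
from rig import robot; print(robot.close_job())"
```

```text
the job is handed in; nothing more can be done
None
```

The job is handed in at about 39 s of the 72 s allowed: the label was scanned from about 10 cm with a hold of over 2 s, the scanner is back nose-down in its cup, and the cover is fully home on its pins. The hand-in call returned no verdict.

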